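# Start the torque check and hold the hidden bolt head

## Robot

A 6-joint arm with a two-finger parallel gripper is mounted at the origin on the work surface. World frame = base frame: x ahead of the robot, y to its left, z up, the work surface at z = 0. Lengths are in m, angles in degrees, forces in N, time in s.
With the tool pointing down it reaches from about 0.275 to 0.825 m from the base axis. Payload 4.9 kg.
Tool frame: the origin (TCP) lies on the centre line of the jaws, within the pads' length; the fingertips stand 19 mm ahead of it and the grasp point (between the pads) is the TCP; z points along the fingers, y is the line along which they close (so a half turn about z gives the same grasp; the last joint's range is limited). The gripper opens to 85 mm and grips with 20 to 120 N. Pads are 22 mm wide; open, the fingers measure 114 mm over their backs; the gripper's body (76 mm by 85 mm) begins 54 mm behind the grasp point. The pads swing forward as they close: fully open they stand 13 mm farther back than shut.
Start: joints at [-82.116, 18.69, -11.035, 60.275, 0, 82.311], TCP at [0.148, -0.53, 0.25] pointing down, gripper open.
Joint ranges: [-152.03, 152.03], [-55.5, 102.48], [-74.3, 77.21], [-110.64, 120.58], [-84.22, 78.4], [-180, 180]. Speed limits (degrees/s): [147.25, 147.25, 180, 180, 180, 180].

## Interface

Orientations are given as a 3x3 rotation matrix whose columns are the frame's x, y, z axes.
In Python, from bench import ctrl, vision gives the robot as it stands.
- The arm moves only by the shell command python3 -m handwheel 'ROWS'. ROWS is a JSON object of lists of equal length, an entry for each row: "jaw": the finger opening in m, from 0 to 0.0854; "translation": the shift along the tool's x, y, z in m, a list of three; "dr": the turn, a rotation vector about the tool's x, y, z in degrees, a list of three. A call has 1 to 8 rows; each row is the pose to reach, as a shift and turn from the pose commanded when the call began, along the tool's axes at that moment; what a row does not reach only later rows make up. A row lasts 1/8 s, in which the tool goes at most 62.5 mm and 10.7 degrees, less where a joint would pass 70% of its speed; a pose out of reach is approached as far as the arm can. A call with a gripper value outside its range is refused whole. The fingers move at their own pace and stop on an object; the grip force is fixed at half the most. Time passes only in rows, so rows that repeat a pose let the fingers close. It gives the time, the measured TCP pose, the force, the opening and the grip force at its end, in the units of the state.
- ctrl.observe(): the state, without advancing time (a new reading comes with each control period).
- vision.get_image(name): name is "scene" or "top" or "wrist"; returns the picture (400x640x3 uint8, red, green, blue); there is no depth.
- vision.calibration(name): a dict with "mtx" (3x3 intrinsics, pixels), "view" (4x4, takes a point from world to camera coordinates). Camera axes: x right, y down, z forward; pixel columns grow to the right and rows downward; lengths in m; the calibration is good to about 2 mm. A picture is of the moment at which its call begins: read the wrist's pose just before it. calibration takes no time and is no camera call; for the wrist camera it gives the pose at the moment of the call.
- ctrl.job_done(): hands the job in; it is judged then, once.
The state is a dict: "time": time; "q": joint angles; "qd": joint speeds; "tau": joint torques, N m; "tool_pos": TCP position; "eef_rot": TCP orientation; "wrist_force": force on the tool from outside, world axes, zero at the start; "torque": the same for the moment, N m; "grip_width": finger opening in m; "finger_force": force on a finger pad.
Only numpy, scipy, OpenCV 4.12 (cv2) and the standard library are available. Lean on these libraries where they do the work, as an engineer would, in place of code of your own. Each camera call takes 0.05 s, during which the arm holds its last target. There are 200 camera calls.

## Task

Start the bolt torque check on the white stand: turn the orange knob clockwise until it clicks over its detent to the green mark, which makes the driver slowly turn the bolt. Then reach down into the narrow slot behind the blue bracket, grip the brass bolt head firmly with its middle between the finger pads, and hold it from turning before it has gone a twelfth of a turn. Finish while still holding the head still, with the knob left clicked over and all the loose things around left where they stand.

Things in the scene. Friction and masses are not known exactly. Their poses are not given: they have to be found in the camera images.
- knob_grip (a point): middle of the orange knob's grip bar, on top of the white driver housing, 135 mm above the table and on the knob's vertical axis. The bar is 42 mm long (point x), 14 mm wide (point y), its top 9 mm above this point; its round foot, 44 mm wide, begins 21 mm below. Axes turn with the knob, z up; the white pointer is on the -x half.
- knob (a joint): turn of the knob in rad, growing clockwise seen from above, stops at -0.1 and 1.3. It starts idle (within 0.1 of 0.05). A spring detent (at most 0.2 N m) must be pushed over from 0.2 on; its hump is at 0.6; let go from 0.8 on it snaps to about 0.97. The green mark is at 1.2; from 0.97 to 1.3 it stays where it is left.
- hex_head: brass hex bolt head behind the blue bracket, 24 mm across flats, 16 mm long along x; origin at its centre, 80 mm above the table. x is the level bolt axis, pointing away from the bracket and robot; at joint value 0 y is level, z up, and two flats, each 14 mm high, face +y and -y. Axes turn with the bolt.
- slot (a point): middle of the slot behind the bracket, level with the bracket's top, 115 mm above the table and 35 mm straight above the head's centre. The slot is 46 mm wide (point x) between the 6 mm bracket plate and a rear wall whose top is 85 mm above the table; 170 mm long (point y), open at its ends; its floor is 12 mm above the table.
- bolt (a joint): turn of the bolt in rad about the head's x axis, 0 at the start, held there (within 0.03) by a catch. With the knob past about 0.85 the driver turns it forward with 0.1 N m against a damper (5 N m s/rad): about 0.02 rad/s, on and on unless held. 0.52 is a twelfth of a turn: too far. Squeezing the head square may turn it back slowly, which is harmless.
- stand: torque-check stand, fixed to the table; origin on the table under the bracket's robot-side face, x along the bolt away from the robot, z up. Base plate 220 x 190 x 12 mm, from 145 mm before the origin to 75 mm beyond. Driver housing 100 x 90 mm, top 100 mm above the table, centred 90 mm before the origin, knob on top.
- flask: loose glass conical flask, 80 mm base, 140 mm tall; origin at the underside's centre
- beaker: loose glass beaker, 70 mm wide, 95 mm tall; origin at the underside's centre
- cylinder: loose green glass measuring cylinder, 64 mm foot, 150 mm tall; origin at the underside's centre
- spanner: loose steel spanner, 170 mm long, lying beside the stand; origin at the underside's centre, x axis along it
- spare_nut: loose brass hex nut, 24 mm across flats, 13 mm high, beside the stand; origin at the underside's centre
- spare_bolt: loose bolt standing on its brass head, 54 mm tall, beside the stand; origin at the underside's centre

How it is judged:
By the outcome, as a careful person would: the job done as asked, in the order asked, and still so for the second after the job is handed in, while the arm keeps its last pose, push and grip.
It also fails if it takes over 45 s, if anything falls off the work surface, if the arm or the gripper's body presses on something with over 40 N, if the wrist force passes 120 N, or if a joint passes its speed limit or range.

## Working session

There is one attempt and no reset: what is moved stays moved. The work goes in short steps, Python scripts to look and compute and a shell command to move; the robot and the scene stay as the last step left them, time stands still between calls to the robot, and variables do not carry over. Pictures are saved under pics/ and viewed, at most 10 in all, crops included, and the job is handed in when it is done.

```bash
mkdir -p pics; ls
python3 - <<'E'
from bench import ctrl, vision
import cv2,numpy as np
s=ctrl.observe();print({k:np.round(v,3).tolist() for k,v in s.items()})
for n in("top","scene"):
    im=vision.get_image(n);c=vision.calibration(n);np.savez(f"pics/{n}0.npz",im=im,**c)
    print(n,np.round(c["mtx"],1).tolist(),np.round(c["view"],3).tolist())
    cv2.imwrite(f"pics/{n}0.png",im[:,:,::-1])
E
```

```text
pics
{'time': 0.0, 'q': [-82.116, 18.734, -11.092, 60.275, -0.001, 82.311], 'qd': [-0.009, -0.034, -0.056, 0.051, 0.0, -0.04], 'tau': [-0.001, -44.34, 26.244, 0.016, 0.0, 0.0], 'tool_pos': [0.148, -0.529, 0.249], 'eef_rot': [[0.963, 0.268, -0.0], [0.268, -0.963, 0.002], [0.0, -0.002, -1.0]], 'wrist_force': [-0.761, -0.161, -0.439], 'torque': [0.019, 0.003, -0.033], 'finger_force': 0.0, 'grip_width': 0.086}
top [[452.2, 0.0, 317.2], [0.0, 452.2, 206.0], [0.0, 0.0, 1.0]] [[-0.028, -1.0, 0.003, 0.021], [-0.98, 0.027, -0.196, 0.572], [0.196, -0.008, -0.981, 1.33], [0.0, 0.0, 0.0, 1.0]]
scene [[441.9, 0.0, 325.5], [0.0, 441.9, 205.9], [0.0, 0.0, 1.0]] [[-0.038, 0.999, 0.012, 0.008], [0.542, 0.03, -0.84, -0.229], [-0.84, -0.025, -0.542, 1.706], [0.0, 0.0, 0.0, 1.0]]
```

View pics/top0.png

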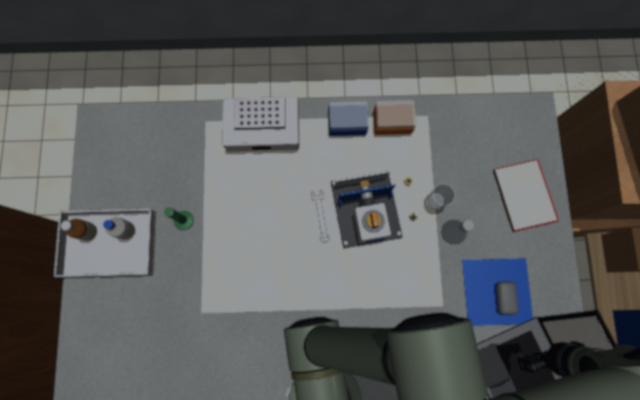

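View pics/scene0.png

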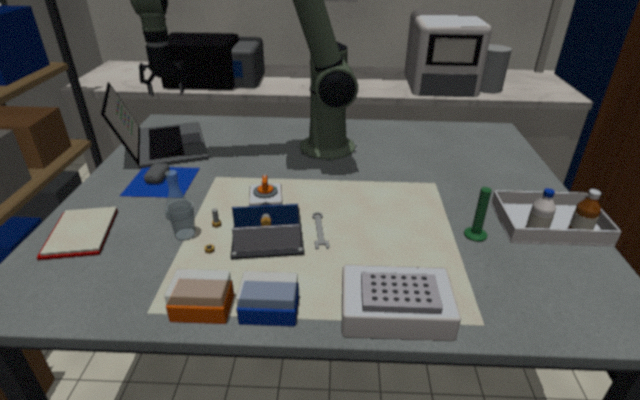

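The top view shows the stand at about (368,210), with the orange knob at (373,220) and the blue bracket running from (340,198) to (395,188). The flask and beaker are to its right at (435,203) and (460,230), and the spanner is to its left at (320,215). The scene view shows the bracket at (266,220) and the knob at (265,187). Next I'll measure by colour.

```bash
cat > h.py <<'E'
import numpy as np,cv2
def ray(c,uv,z):
    K,V=c["mtx"],c["view"];R,t=V[:3,:3],V[:3,3]
    o=-R.T@t;d=R.T@np.linalg.inv(K)@np.array([*uv,1.]);return o+d*(z-o[2])/d[2]
def proj(c,p):
    q=c["mtx"]@(c["view"]@np.array([*p,1.]))[:3];return q[:2]/q[2]
E
python3 - <<'E'
from h import *
for n,(x0,y0,x1,y1) in {"top":(300,165,480,265),"scene":(160,165,340,265)}.items():
    d=np.load(f"pics/{n}0.npz");im=d["im"]
    hsv=cv2.cvtColor(im,cv2.COLOR_RGB2HSV)
    roi=np.zeros(im.shape[:2],bool);roi[y0:y1,x0:x1]=1
    for nm,lo,hi,z in(("orange",(5,150,120),(18,255,255),.144),("blue",(100,120,25),(125,255,255),.115)):
        m=(cv2.inRange(hsv,lo,hi)>0)&roi
        k,l,st,ce=cv2.connectedComponentsWithStats(m.astype(np.uint8))
        for i in range(1,k):
            if st[i,4]<12: continue
            pts=np.argwhere(l==i)[:,::-1].astype(np.float32);r=cv2.minAreaRect(pts)
            P=np.array([ray(d,p,z) for p in pts]);mu=P.mean(0);w,v=np.linalg.eigh(np.cov(P[:,:2].T))
            print(n,nm,st[i],np.round(ce[i],1),"c",np.round(mu,3),"yaw",np.degrees(np.arctan2(v[1,1],v[0,1])).round(1),"box",[np.round(ray(d,b,z)[:2],3).tolist() for b in cv2.boxPoints(r)])
    cv2.imwrite(f"pics/{n}crop.png",cv2.resize(im[y0:y1,x0:x1,::-1],None,fx=4.4,fy=4.4,interpolation=cv2.INTER_CUBIC))
E
```

```text
top orange [372 213   8  11  41] [375.5 217.4] c [ 0.517 -0.16   0.144] yaw -146.1 box [[0.52, -0.143], [0.532, -0.155], [0.509, -0.175], [0.498, -0.163]]
top blue [367 185  26  12 171] [381.4 190.2] c [ 0.603 -0.186  0.115] yaw 91.8 box [[0.591, -0.142], [0.624, -0.145], [0.618, -0.218], [0.585, -0.214]]
top blue [339 190  27  15 197] [349.7 195.9] c [ 0.589 -0.091  0.115] yaw 107.5 box [[0.592, -0.051], [0.618, -0.133], [0.588, -0.141], [0.563, -0.059]]
top blue [463 260  17   5  85] [471. 262.] c [ 0.385 -0.431  0.115] yaw 88.8 box [[0.392, -0.408], [0.39, -0.454], [0.379, -0.453], [0.38, -0.407]]
scene orange [263 177   4   6  22] [264.5 179.5] c [ 0.523 -0.155  0.144] yaw -173.3 box [[0.51, -0.161], [0.509, -0.153], [0.536, -0.149], [0.537, -0.157]]
scene orange [258 186   5   6  25] [260.2 188.8] c [ 0.572 -0.158  0.144] yaw -170.6 box [[0.559, -0.166], [0.558, -0.156], [0.584, -0.152], [0.584, -0.162]]
scene orange [268 186   5   6  23] [269.7 188.1] c [ 0.568 -0.134  0.144] yaw -173.7 box [[0.557, -0.14], [0.557, -0.13], [0.582, -0.126], [0.583, -0.137]]
scene blue [160 167  39  31 772] [177.2 181.4] c [ 0.496 -0.406  0.115] yaw -177.6 box [[0.416, -0.484], [0.409, -0.372], [0.576, -0.325], [0.581, -0.425]]
scene blue [ 233  205   65   22 1048] [265.5 214.5] c [ 0.648 -0.135  0.115] yaw 97.6 box [[0.617, -0.224], [0.591, -0.062], [0.679, -0.051], [0.702, -0.203]]
```

View pics/topcrop.png

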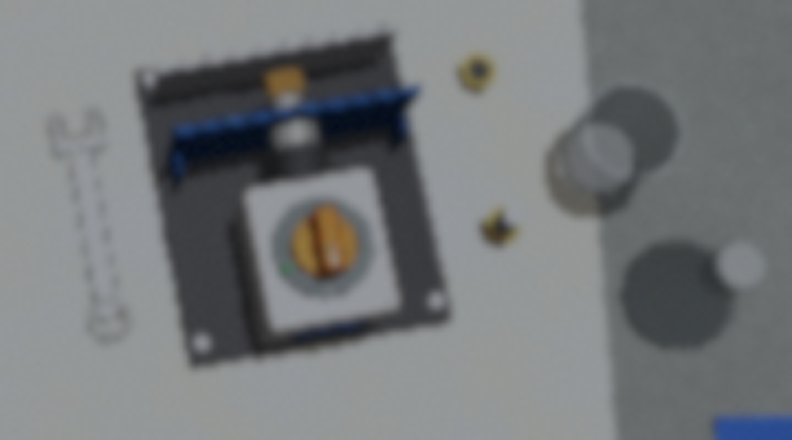

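The crop shows the base plate corners at (137,72), (390,35), (450,320) and (192,365), and the housing top corners at (245,188), (376,167), (400,308) and (268,332). The knob is at about (323,245), with its white pointer at (333,258) toward the robot and the green mark at (288,268). I'll use these for a coarse stand pose, then refine it with the wrist camera.

```bash
cat >> h.py <<'E'
from scipy.spatial.transform import Rotation as Rn
def fit(A,B): # 2D rigid A->B: yaw,t,resid
    a,b=A.mean(0),B.mean(0);H=(A-a).T@(B-b);y=np.arctan2(H[0,1]-H[1,0],H[0,0]+H[1,1])
    R=np.array([[np.cos(y),-np.sin(y)],[np.sin(y),np.cos(y)]]);t=b-R@a
    return np.degrees(y),t,np.abs(A@R.T+t-B).max()
def plan(s,p,yaw): # tool-down target -> shift in tool axes, rotvec deg
    R0=np.array(s["eef_rot"]);y=np.radians(yaw)
    R1=np.array([[np.cos(y),np.sin(y),0],[np.sin(y),-np.cos(y),0],[0,0,-1]])
    return np.round((R0.T@(np.array(p)-s["tool_pos"]))*1000,1),np.round(Rn.from_matrix(R0.T@R1).as_rotvec(degrees=True),1)
E
python3 - <<'E'
from h import *
from bench import ctrl
d=np.load("pics/top0.npz")
px=lambda L:[(300+(a+.5)/4.4-.5,165+(b+.5)/4.4-.5) for a,b in L]
B=np.array([ray(d,p,.012)[:2] for p in px([(137,72),(390,35),(450,320),(192,365)])])
H=np.array([ray(d,p,.1)[:2] for p in px([(245,188),(376,167),(400,308),(268,332)])])
Bm=np.array([(.075,.095),(.075,-.095),(-.145,-.095),(-.145,.095)]) 
print("base sides",[np.linalg.norm(B[i]-B[i-1]).round(3) for i in range(4)],"house",[np.linalg.norm(H[i]-H[i-1]).round(3) for i in range(4)])
Hm=np.array([(-.04,.045),(-.04,-.045),(-.14,-.045),(-.14,.045)])
for n,r in(("base",fit(Bm,B)),("house",fit(Hm,H)),("both",fit(np.r_[Bm,Hm],np.r_[B,H]))):
    y,t,e=r;c,s=np.cos(np.radians(y)),np.sin(np.radians(y));R=np.array([[c,-s],[s,c]])
    print(n,round(y,1),t.round(3),"res",e.round(4),"knob?",(t+R@[-.09,0]).round(3),"head",(t+R@[.029,0]).round(3))
print("knob px",ray(d,px([(323,245)])[0],.12).round(3))
print("flask/beaker foot",ray(d,px([(678,295)])[0],0).round(3),ray(d,px([(575,185)])[0],0).round(3))
s=ctrl.observe();print(plan(s,(.44,-.13,.33),190))
E
```

```text
base sides [np.float64(0.217), np.float64(0.187), np.float64(0.213), np.float64(0.186)] house [np.float64(0.099), np.float64(0.09), np.float64(0.097), np.float64(0.09)]
base 8.0 [ 0.602 -0.145] res 0.0045 knob? [ 0.513 -0.157] head [ 0.63  -0.141]
house 7.2 [ 0.603 -0.146] res 0.0022 knob? [ 0.514 -0.158] head [ 0.632 -0.143]
both 7.9 [ 0.603 -0.145] res 0.0051 knob? [ 0.513 -0.157] head [ 0.631 -0.141]
knob px [ 0.513 -0.156  0.12 ]
flask/beaker foot [ 0.489 -0.425  0.   ] [ 0.572 -0.357  0.   ]
(array([ 388.9, -306.3,  -79.9]), array([ 0.000e+00, -1.000e-01, -1.744e+02]))
```

```bash
python3 -m handwheel '{"jaw":[0.05,0.05,0.05,0.05,0.05,0.05,0.05,0.05],"translation":[[0.05,-0.027,-0.009],[0.1,-0.054,-0.018],[0.15,-0.081,-0.027],[0.2,-0.108,-0.036],[0.25,-0.135,-0.045],[0.3,-0.162,-0.054],[0.35,-0.189,-0.063],[0.4,-0.216,-0.072]],"dr":[[0,0,-10],[0,0,-20],[0,0,-30],[0,0,-40],[0,0,-50],[0,0,-60],[0,0,-70],[0,0,-80]]}'
python3 - <<'E'
from h import *
from bench import ctrl,vision
s=ctrl.observe();c=vision.calibration("wrist");V=c["view"];R=np.array(s["eef_rot"])
o=-V[:3,:3].T@V[:3,3];print("cam in tool",(R.T@(o-s["tool_pos"])).round(3),"axes in tool",(R.T@V[:3,:3].T).round(2).tolist(),c["mtx"].round(0).tolist())
print(plan(s,(.57,-.145,.33),188))
E
```

```text
time: 1.1
tool_pos: [0.476, -0.2128, 0.3223]
eef_rot: [[-0.103, 0.995, -0.0], [0.995, 0.103, 0.0], [0.0, -0.0, -1.0]]
wrist_force: [1.0, -1.8, -0.1]
grip_width: 0.0502
finger_force: 0.0
cam in tool [ 0.068  0.    -0.124] axes in tool [[-0.0, -0.96, -0.27], [1.0, -0.0, -0.0], [0.0, -0.27, 0.96]] [[312.0, 0.0, 321.0], [0.0, 312.0, 195.0], [0.0, 0.0, 1.0]]
(array([ 57.8, 100.5,  -7.7]), array([ -0. ,  -0. , -92.1]))
```

Run:
```python
from h import *
from bench import ctrl
print(plan(ctrl.observe(),(.63,-.14,.28),188))
```

```text
(array([ 56.6, 160.7,  42.3]), array([ -0. ,  -0. , -92.1]))
```

```bash
python3 -m handwheel '{"jaw":[0.04,0.04,0.04,0.04,0.04,0.04,0.04,0.04],"translation":[[0.008,0.023,0.006],[0.016,0.046,0.012],[0.024,0.069,0.018],[0.032,0.092,0.024],[0.04,0.115,0.03],[0.048,0.138,0.036],[0.057,0.161,0.042],[0.057,0.161,0.042]],"dr":[[0,0,-10.5],[0,0,-21],[0,0,-31.5],[0,0,-42],[0,0,-52.5],[0,0,-63],[0,0,-73.5],[0,0,-84]]}' | head -2
python3 -m handwheel '{"jaw":[0.04,0.04,0.04],"translation":[[0,0,0],[0,0,0],[0,0,0]],"dr":[[0,0,-8],[0,0,-8],[0,0,-8]]}'
python3 - <<'E'
from h import *
from bench import ctrl,vision
c=vision.calibration("wrist");im=vision.get_image("wrist");np.savez("pics/w1.npz",im=im,**c)
cv2.imwrite("pics/w1.png",im[:,:,::-1])
E
```

```text
time: 2.1
tool_pos: [0.6304, -0.1409, 0.2785]
time: 2.48
tool_pos: [0.6295, -0.142, 0.28]
eef_rot: [[-0.992, -0.13, -0.001], [-0.13, 0.992, 0.0], [0.0, 0.0, -1.0]]
wrist_force: [0.3, -0.0, 0.4]
grip_width: 0.04
finger_force: 0.0
```

View pics/w1.png

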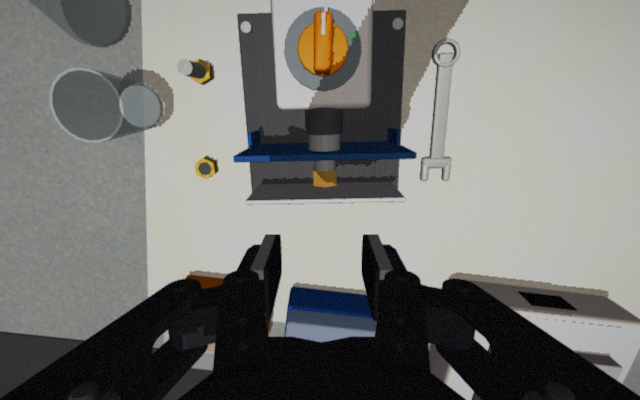

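The wrist view shows the knob at about (323,45), with its bar upright in the image and the white pointer toward the robot. The green mark is at (353,37), the bracket top edge runs from (235,157) to (415,154), the brass head is at (325,177), and the rear wall is at row 200. I'll measure them and zoom in.

Run:
```python
from h import *
d=np.load("pics/w1.npz");im=d["im"]
hsv=cv2.cvtColor(im,cv2.COLOR_RGB2HSV)
def blob(nm,lo,hi,roi,z):
    x0,y0,x1,y1=roi;m=cv2.inRange(hsv[y0:y1,x0:x1],lo,hi)
    k,l,st,ce=cv2.connectedComponentsWithStats(m);i=1+st[1:,4].argmax()
    pts=np.argwhere(l==i)[:,::-1].astype(np.float32)+[x0,y0];r=cv2.minAreaRect(pts.astype(np.float32))
    print(nm,"n",len(pts),"cen",pts.mean(0).round(1),"bbox",pts.min(0),pts.max(0),"rect",np.round(r[0],1),np.round(r[1],1),round(r[2],1),"at",ray(d,r[0],z).round(4));return pts
blob("orange",(5,120,90),(22,255,255),(270,0,380,90),.115)
blob("brass",(10,90,60),(30,255,255),(290,160,360,200),.087)
bl=blob("blue",(100,120,30),(125,255,255),(220,120,430,170),.115)
def line(pts,z):
    f=np.polyfit(pts[:,0],pts[:,1],1);P=[ray(d,(u,np.polyval(f,u)),z) for u in (pts[:,0].min(),pts[:,0].max())]
    v=P[0]-P[1];print("ends",P[0].round(4),P[1].round(4),"len",np.linalg.norm(v).round(4),"normal yaw",np.degrees(np.arctan2(v[1],v[0])).round(2)+90)
lo=np.array([(u,bl[bl[:,0]==u,1].max()) for u in range(240,412)],float);line(lo,.115)
up=np.array([(u,bl[bl[:,0]==u,1].min()) for u in range(265,385) if not 305<u<345],float);line(up,.115)
a=im[0:100,270:380,::-1];b=im[125:215,270:380,::-1]
cv2.imwrite("pics/w1c.png",np.hstack([cv2.resize(a,(396,360),interpolation=cv2.INTER_CUBIC),cv2.resize(b,(396,324),interpolation=cv2.INTER_CUBIC)[:324] if 0 else cv2.copyMakeBorder(cv2.resize(b,(396,324),interpolation=cv2.INTER_CUBIC),0,36,0,0,0)]))
```

```text
orange n 2180 cen [322.4  45.8] bbox [297.  11.] [348.  74.] rect [324.3  44.9] [51.5 60.3] 34.5 at [ 0.511  -0.1553  0.115 ]
brass n 388 cen [324.5 178.5] bbox [313. 169.] [336. 187.] rect [324.5 178. ] [18. 23.] 90.0 at [ 0.6317 -0.1388  0.087 ]
blue n 2917 cen [323.6 150.4] bbox [234. 128.] [414. 161.] rect [323.7 144.8] [ 30.7 180.1] 88.7 at [ 0.5946 -0.1447  0.115 ]
ends [ 0.6196 -0.2203  0.115 ] [ 0.5957 -0.0626  0.115 ] len 0.1596 normal yaw 8.599999999999994
ends [ 0.6007 -0.1984  0.115 ] [ 0.5844 -0.0902  0.115 ] len 0.1094 normal yaw 8.519999999999996
```

View pics/w1c.png

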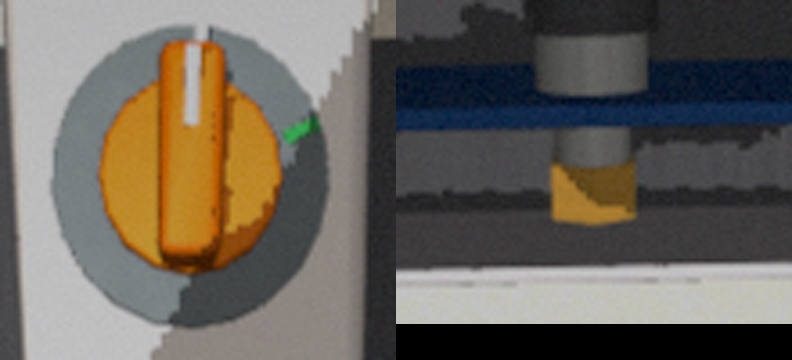

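Run:
```python
from h import *
from bench import ctrl
d=np.load("pics/w1.npz")
k=lambda a,b:(270+(a+.5)/3.6-.5,(b+.5)/3.6-.5)
P=[ray(d,k(*q),.144) for q in((194,43),(191.5,249))]
v=P[1]-P[0];print("bar ends",[p.round(4) for p in P],"len",np.linalg.norm(v).round(4),"mid",((P[0]+P[1])/2).round(4),"yaw",np.degrees(np.arctan2(v[1],v[0])).round(1))
print("foot",ray(d,k(191,180),.114).round(4),"foot w",np.linalg.norm(ray(d,k(101,180),.114)-ray(d,k(281,180),.114)).round(4))
h=lambda a,b:(270+(a+.5)/3.6-.5,125+(b+.5)/3.6-.5)
for nm,q,z in(("left",(552,200),.087),("right",(636,200),.087),("front end L",(552,218),.087),("front peak",(594,225),.0939),("back L",(552,163),.087),("bracket rear@head",(594,126),.115)):
    q=(q[0]-396,q[1]);print(nm,ray(d,h(*q),z).round(4))
y=np.radians(8.3);u=np.array([np.cos(y),np.sin(y)])
F=ray(d,h(594-396,225),.0939)[:2];print("head from peak",(F-.008*u).round(4),"from bracket+23",(ray(d,h(198,126),.115)[:2]+.023*u).round(4))
print("knob dir from head -0.119", (F-.008*u-.119*u).round(4))
```

```text
bar ends [array([ 0.4937, -0.1584,  0.144 ]), array([ 0.5331, -0.1538,  0.144 ])] len 0.0397 mid [ 0.5134 -0.1561  0.144 ] yaw 6.7
foot [ 0.5147 -0.1561  0.114 ] foot w 0.0427
left [ 0.6355 -0.1504  0.087 ]
right [ 0.6324 -0.1263  0.087 ]
front end L [ 0.6409 -0.1497  0.087 ]
front peak [ 0.6396 -0.1377  0.0939]
back L [ 0.6247 -0.1517  0.087 ]
bracket rear@head [ 0.6081 -0.1421  0.115 ]
head from peak [ 0.6317 -0.1388] from bracket+23 [ 0.6309 -0.1388]
knob dir from head -0.119 [ 0.514 -0.156]
```

Run:
```python
from h import *
from bench import ctrl
s=ctrl.observe();print(plan(s,(.5135,-.156,.138),186.7))
```

```text
(array([116.9,   1.2, 142.2]), array([ 0. , -0. ,  0.8]))
```

```bash
python3 -m handwheel '{"jaw":[0.04,0.04,0.04,0.04,0.04,0.04,0.04,0.04],"translation":[[0.04,0,0.02],[0.08,0.001,0.04],[0.117,0.001,0.06],[0.117,0.001,0.08],[0.117,0.001,0.1],[0.117,0.001,0.12],[0.117,0.001,0.142],[0.117,0.001,0.142]],"dr":[[0,0,0],[0,0,0.4],[0,0,0.8],[0,0,0.8],[0,0,0.8],[0,0,0.8],[0,0,0.8],[0,0,0.8]]}'
python3 -m handwheel '{"jaw":[0.008,0.008,0.008,0.008],"translation":[[0,0,0],[0,0,0],[0,0,0],[0,0,0]],"dr":[[0,0,0],[0,0,0],[0,0,0],[0,0,0]]}'
```

```text
time: 3.52
tool_pos: [0.5123, -0.1559, 0.137]
eef_rot: [[-0.993, -0.117, -0.003], [-0.117, 0.993, 0.001], [0.003, 0.002, -1.0]]
wrist_force: [-0.1, 0.2, -0.5]
grip_width: 0.04
finger_force: 0.0
time: 4.03
tool_pos: [0.5142, -0.1562, 0.1395]
eef_rot: [[-0.993, -0.118, 0.002], [-0.118, 0.993, 0.0], [-0.002, -0.0, -1.0]]
wrist_force: [-1.8, 3.0, 5.7]
grip_width: 0.0128
finger_force: 59.7
```

```bash
python3 -m handwheel '{"jaw":[0.008,0.008,0.008,0.008,0.008,0.008,0.008,0.008],"translation":[[0,0,0],[0,0,0],[0,0,0],[0,0,0],[0,0,0],[0,0,0],[0,0,0],[0,0,0]],"dr":[[0,0,10],[0,0,20],[0,0,30],[0,0,40],[0,0,50],[0,0,60],[0,0,66],[0,0,66]]}'
```

```text
time: 5.03
tool_pos: [0.5137, -0.1569, 0.1395]
eef_rot: [[-0.511, 0.86, 0.001], [0.86, 0.511, -0.002], [-0.002, -0.0, -1.0]]
wrist_force: [-2.5, 0.4, 5.4]
grip_width: 0.0124
finger_force: 59.8
```

```bash
python3 -m handwheel '{"jaw":[0.008,0.04,0.04,0.04],"translation":[[0,0,0],[0,0,0],[0,0,0],[0,0,0]],"dr":[[0,0,0],[0,0,0],[0,0,0],[0,0,0]]}'
python3 -m handwheel '{"jaw":[0.05,0.06,0.06,0.06],"translation":[[0,0,-0.03],[0,0,-0.06],[0,0,-0.085],[0,0,-0.085]],"dr":[[0,0,0],[0,0,0],[0,0,0],[0,0,0]]}' | head -2
python3 - <<'E'
from h import *
from bench import ctrl,vision
c=vision.calibration("wrist");im=vision.get_image("wrist");np.savez("pics/w2.npz",im=im,**c)
cv2.imwrite("pics/w2.png",im[:,:,::-1])
print(plan(ctrl.observe(),(.6313,-.1388,.20),188.3))
E
```

```text
time: 5.52
tool_pos: [0.5137, -0.1565, 0.1382]
eef_rot: [[-0.512, 0.859, 0.0], [0.859, 0.512, -0.0], [-0.0, 0.0, -1.0]]
wrist_force: [-0.2, 0.5, 0.6]
grip_width: 0.0403
finger_force: 0.0
time: 6.02
tool_pos: [0.5149, -0.157, 0.2251]
(array([-44.6, 109.9,  23.8]), array([ -0. ,   0.1, -67.5]))
```

View pics/w2.png

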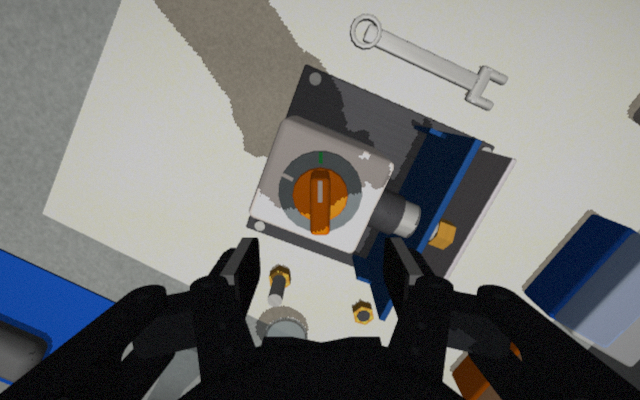

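The pointer now lines up with the green mark at (320,158), so the knob has clicked over. Next I'll go above the slot.

```bash
python3 -m handwheel '{"jaw":[0.06,0.06,0.06,0.06,0.06,0.06,0.06,0.06],"translation":[[-0.008,0.02,0],[-0.016,0.04,0],[-0.024,0.06,0],[-0.032,0.08,0.005],[-0.04,0.1,0.01],[-0.0445,0.11,0.015],[-0.0445,0.11,0.02],[-0.0445,0.11,0.024]],"dr":[[0,0,-10],[0,0,-20],[0,0,-30],[0,0,-40],[0,0,-50],[0,0,-60],[0,0,-67.5],[0,0,-67.5]]}'|head -2
python3 -m handwheel '{"jaw":[0.06,0.06],"translation":[[0,0,0],[0,0,0]],"dr":[[0,0,0],[0,0,0]]}'|head -3
python3 - <<'E'
from h import *
from bench import ctrl,vision
s=ctrl.observe();c=vision.calibration("wrist");im=vision.get_image("wrist")
hsv=cv2.cvtColor(im,cv2.COLOR_RGB2HSV)
e=proj(c,(.6313,-.1388,.087));x,y=int(e[0]),int(e[1]);x0,y0=x-40,y-40
m=cv2.inRange(hsv[y0:y+40,x0:x+40],(10,90,60),(30,255,255));k,l,st,ce=cv2.connectedComponentsWithStats(m);i=1+st[1:,4].argmax()
b=st[i];print("expected px",e.round(1),"bbox",x0+b[0],y0+b[1],b[2:])
cy=y0+b[1]+b[3]/2
L=ray(c,(x0+b[0]-.5,cy),.085);R=ray(c,(x0+b[0]+b[2]-.5,cy),.085);print(L.round(4),R.round(4),"mid",((L+R)/2).round(4),"w",np.linalg.norm(L-R).round(4))
F=ray(c,(x0+b[0]+b[2]/2-.5,y0+b[1]+b[3]-.5),.0939);print("far peak",F.round(4))
print(plan(s,(.6313,-.1388,.08),188.3))
cv2.imwrite("pics/w3.png",im[:,:,::-1])
E
```

```text
time: 7.08
tool_pos: [0.6301, -0.138, 0.1971]
time: 7.32
tool_pos: [0.6307, -0.1385, 0.1992]
eef_rot: [[-0.99, -0.143, -0.0], [-0.143, 0.99, 0.0], [0.0, 0.0, -1.0]]
expected px [321.4 197.9] bbox 306 186 [ 31  25 645]
[ 0.6341 -0.1512  0.085 ] [ 0.6307 -0.1267  0.085 ] mid [ 0.6324 -0.139   0.085 ] w 0.0247
far peak [ 0.6394 -0.138   0.0939]
(array([ -0.5,  -0.4, 119.2]), array([ 0. , -0. , -0.1]))
```

View pics/w3.png

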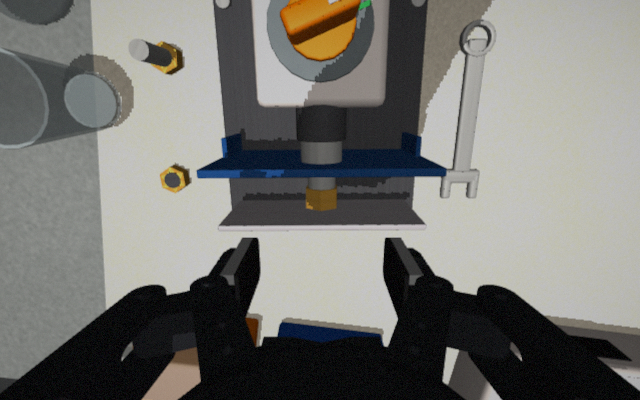

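The head is confirmed at pixel (321,198), within 1 mm of the estimate, the slot below is clear, and the knob is still at green. I'll descend and grip.

```bash
python3 -m handwheel '{"jaw":[0.06,0.06,0.06,0.06,0.06,0.06,0.06,0.06],"translation":[[0,0,0.025],[0,0,0.05],[0,0,0.068],[0,0,0.085],[0,0,0.1],[0,0,0.112],[0,0,0.119],[0,0,0.119]],"dr":[[0,0,0],[0,0,0],[0,0,0],[0,0,0],[0,0,0],[0,0,0],[0,0,0],[0,0,0]]}'
python3 -m handwheel '{"jaw":[0.015,0.015,0.015,0.015,0.015,0.015,0.015,0.015],"translation":[[0,0,0],[0,0,0],[0,0,0],[0,0,0],[0,0,0],[0,0,0],[0,0,0],[0,0,0]],"dr":[[0,0,0],[0,0,0],[0,0,0],[0,0,0],[0,0,0],[0,0,0],[0,0,0],[0,0,0]]}'
```

```text
time: 8.38
tool_pos: [0.6307, -0.1383, 0.0799]
eef_rot: [[-0.99, -0.144, -0.001], [-0.144, 0.99, 0.0], [0.001, 0.0, -1.0]]
wrist_force: [-0.4, -0.1, 0.3]
grip_width: 0.0602
finger_force: 0.0
time: 9.38
tool_pos: [0.6313, -0.1384, 0.0811]
eef_rot: [[-0.99, -0.144, 0.001], [-0.144, 0.99, -0.0], [-0.001, -0.0, -1.0]]
wrist_force: [-1.1, 1.5, 5.7]
grip_width: 0.023
finger_force: 58.4
```

The head is gripped. I'll hold for a few seconds to check that it stays still, and take a picture.

```bash
for i in 1 2; do python3 -m handwheel '{"jaw":[0.015,0.015,0.015,0.015,0.015,0.015,0.015,0.015],"translation":[[0,0,0],[0,0,0],[0,0,0],[0,0,0],[0,0,0],[0,0,0],[0,0,0],[0,0,0]],"dr":[[0,0,0],[0,0,0],[0,0,0],[0,0,0],[0,0,0],[0,0,0],[0,0,0],[0,0,0]]}'; done
python3 - <<'E'
from bench import ctrl,vision
import cv2,numpy as np
print(ctrl.observe()["torque"])
a=vision.get_image("wrist")[:,80:560];b=vision.get_image("scene")[150:270,130:360]
cv2.imwrite("pics/w4.png",np.vstack([a,cv2.resize(b,(480,250))])[:600,:,::-1])
E
```

```text
time: 10.38
tool_pos: [0.6313, -0.1384, 0.0811]
eef_rot: [[-0.99, -0.144, 0.001], [-0.144, 0.99, -0.0], [-0.001, -0.0, -1.0]]
wrist_force: [-0.7, 0.8, 6.4]
grip_width: 0.0228
finger_force: 58.4
time: 11.38
tool_pos: [0.6313, -0.1384, 0.0811]
eef_rot: [[-0.99, -0.144, 0.001], [-0.144, 0.99, -0.0], [-0.001, -0.0, -1.0]]
wrist_force: [-1.1, 0.6, 5.4]
grip_width: 0.0228
finger_force: 58.4
[0.2871057  0.24396229 0.06066953]
```

View pics/w4.png

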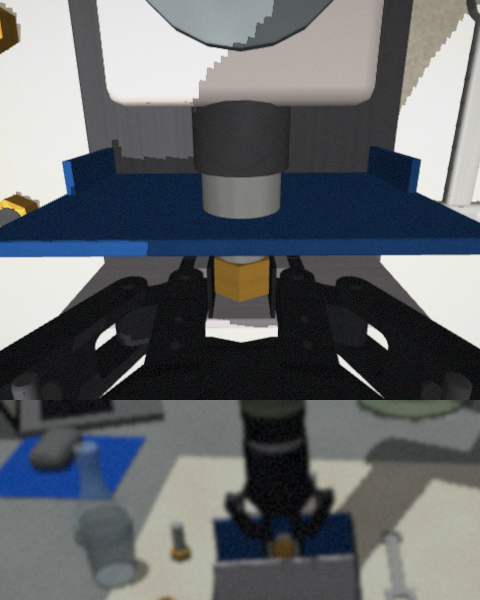

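The picture shows the head square between the pads at (240,275), and the loose things still stand where they were. The opening stays at 22.8 mm, so I'll hand in.

```bash
python3 -c "
from bench import ctrl
print(ctrl.job_done())"
```

```text
the job is handed in; nothing more can be done
None
```

I handed the job in at about 11.5 s: the knob clicked over to the green mark, the bolt head gripped at about 58 N and held from turning well before a twelfth of a turn, and the loose things were not touched.

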